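# Close the test jig over an asphalt core

## Task

The asphalt core in the two-pin test jig has been centred, so lift the centring yoke off it and hang the yoke over the rail, with its legs either side of the bar and the bar fully home in the notch under the yoke. Then lower the top platen gently and level over the jig's two guide pins until it lies flat on the core and let go. Keep the core central in the jig, and do not disturb the other things on the bench.

Things in the scene. Friction and masses are not known exactly. Their poses are not given: they have to be found in the camera images.
- jig: fixed test jig: dark steel base plate 150 (x) x 210 (y) x 20 mm with two upright steel guide pins at y = -80 and +80 mm (x = 0). Pins 16 mm diameter up to 105 mm above the bench, then tapering to 6 mm at their tips, 120 mm above the bench. Origin: centre of the base plate's underside, on the bench, z up
- core: loose asphalt core, a dark speckled disc 100 mm diameter x 60 mm high, 1.1 kg, standing flat on the jig's base plate between the pins, so its top is 80 mm above the bench. Origin: centre of its underside
- yoke: loose centring yoke, 0.4 kg: steel strip 40 mm wide (y) bent to an inverted U 124 mm wide over all (x), at first astride the core, feet on the base plate. Legs 80 mm long, 6 mm thick; web 80 to 85 mm above the feet; on its middle a square black grip block 24 x 24 mm, 85 to 121 mm above the feet. Origin: midway between the feet at foot level, z up. Half a turn about z is no matter
- yoke_notch (a point): middle of the notch under the yoke's web, at the web's underside (80 mm above the yoke's origin). The notch runs along the yoke's y; its sloping sides are about 20 mm apart at the web and 44 mm apart at the mouth, 13 mm below
- rail: fixed rail stand on one side of the jig, left or right: horizontal steel bar 18 mm diameter along its y, top 150 mm above the bench, between two grey posts 155 mm high at y = -118 and +118 mm (222 mm clear), each on a foot 110 mm long in x. Origin: on the bench below the bar's middle
- rail_top (a point): middle of the bar's top line, 150 mm above the bench; y along the bar; when the yoke hangs right, its notch point lies on this line
- platen: loose aluminium top platen, 0.7 kg: plate 100 (x) x 200 (y) x 16 mm with through holes of 18 mm diameter at y = -80 and +80 mm (x = 0), and a square boss 32 x 32 mm on its middle, 16 to 56 mm above its underside. Starts flat on the bench across the jig from the rail. Origin: centre of its underside, z up. Half a turn about z is no matter
- spare_core: spare asphalt core, disc 100 mm diameter x 45 mm, standing on the bench beyond the jig; not part of the job. Origin: centre of its underside
- small_core: spare asphalt core, 75 mm diameter x 70 mm, on the bench beyond the jig; not part of the job. Origin: centre of its underside
- caliper: digital caliper lying flat on the bench between robot and jig, 210 mm long, 13 mm high; not part of the job. Origin under the middle of its beam, which runs along its y
- jar: white plastic jar, 76 mm diameter x 90 mm, beyond the jig; not part of the job. Origin: centre of its underside
- pot: open black pot, 84 mm across, 100 mm high, beyond the jig; not part of the job. Origin: centre of its underside
- brush: hand brush lying flat on the bench near the robot; not part of the job. Origin under it, x along it
- spatula: spatula lying flat on the bench near the robot; not part of the job. Origin under it, x along it

How it is judged:
By the outcome, as a careful person would: the job done as asked, in the order asked, and still so for the second after the job is handed in, with the robot touching nothing.
It also fails if it takes over 66 s, if anything falls off the work surface, if the arm or the gripper's body presses on something with over 40 N, if the wrist force passes 120 N, or if a joint passes its speed limit or range.

## Robot

A 6-joint arm with a two-finger parallel gripper is mounted at the origin on the work surface. World frame = base frame: x ahead of the robot, y to its left, z up, the work surface at z = 0. Lengths are in mm, angles in rad, forces in N, time in s.
With the tool pointing down it reaches from about 200 to 875 mm from the base axis. Payload 3.4 kg.
Tool frame: the origin (TCP) lies on the centre line of the jaws, within the pads' length; the fingertips stand 17 mm ahead of it and the grasp point (between the pads) lies 2 mm behind it (r.tips_ahead is the distance from the TCP to the fingertips, in mm); z points along the fingers, y is the line along which they close (so a half turn about z gives the same grasp; the last joint's range is limited). The gripper opens to 94 mm and grips with 3 to 60 N. Pads are 16 mm wide; open, the fingers measure 119 mm over their backs; the gripper's body (75 mm by 177 mm) begins 78 mm behind the grasp point.
Start: joints at [-1.269, 0.276, 1.505, -0, 1.361, -0.121], TCP at [235.935, -524.403, 222.493] pointing down, gripper open.
Joint ranges: [-2.89, 2.89], [-0.75, 2.08], [0.22, 2.7], [-1.18, 4.32], [0.11, 2.71], [-2.7, 2.7]. Speed limits (rad/s): [2.57, 2.57, 3.14, 3.14, 3.14, 3.14].

## Interface

Orientations are given as a unit quaternion [x, y, z, w].
In Python, from bench import r gives the robot as it stands. Calls block until the motion is done:
- r.goto(position, orientation): joint-space move of the TCP to a pose.
- r.move_straight(position, ori=None, rate=150): straight line of the TCP; ori=None keeps the orientation; rate is the mean speed in mm/s.
- r.movej(angles): joint-space move.
- r.set_gripper(opening, newtons=None): finger opening in mm; newtons is the grip in N (None keeps the last); returns when the fingers have stopped.
- r.hold(seconds).
- r.solve_ik(position, orientation): joint angles nearest the present ones, or None.
- r.snapshot(name): name is "side" or "top"; returns the picture (420x560x3 uint8, blue, green, red); there is no depth.
- r.camera_info(name): a dict with "K" (3x3 intrinsics, pixels), "k1" (the pictures are not rectified: a ray, as slopes to the right and down, at radius r is drawn at 1 + k1 r^2 times it, then the intrinsics apply), "T" (4x4, takes a point from camera to world coordinates). Camera axes: x right, y up, looking along -z (the intrinsics and any distortion apply to the point x, -y, -z); pixel columns grow to the right and rows downward; lengths in mm; the calibration is good to about 2 mm. A picture is of the moment at which its call begins. camera_info takes no time and is no camera call.
A pose or a line that the arm cannot do raises r.IKError and nothing moves.
- r.finish_job(): hands the job in; it is judged then, once.
Readings, each from a call of its own:
- r.current_clock(): time.
- r.current_qpos(): joint angles.
- r.current_qd(): joint speeds.
- r.current_joint_torque(): joint torques, N m.
- r.current_ee_pos(): TCP position.
- r.current_tcp_rot(): TCP orientation.
- r.current_force(): force on the tool from outside, world axes, zero at the start.
- r.current_torque(): the same for the moment, N m.
- r.current_gripper_width(): finger opening in mm.
- r.current_grasp_force(): force on a finger pad.
Only numpy, scipy, OpenCV 4.12 (cv2) and the standard library are available. Lean on these libraries where they do the work, as an engineer would, in place of code of your own. Each camera call takes 0.05 s, during which the arm holds its last target. There are 200 camera calls.

## Working session

There is one attempt and no reset: what is moved stays moved. The work goes in short steps, each a Python script; the robot and the scene stay as the last script left them, time stands still between calls to the robot, and variables do not carry over. Pictures are saved under pics/ and viewed, at most 10 in all, crops included, and the job is handed in when it is done.

```bash
mkdir -p pics; ls; python3 - <<'E'
from bench import r
import cv2,numpy as np
np.set_printoptions(suppress=True,precision=3)
for n in("side","top"):
    cv2.imwrite(f"pics/{n}0.png",r.snapshot(n)); c=r.camera_info(n); print(n,c)
print(r.current_tcp_rot())
E
```

```text
pics
side {'K': array([[463.973,   0.   , 279.05 ],
       [  0.   , 463.973, 201.465],
       [  0.   ,   0.   ,   1.   ]]), 'k1': -0.02897639308237866, 'T': array([[ -0.83 ,   0.352,  -0.433, -78.833],
       [ -0.557,  -0.554,   0.618, 832.406],
       [ -0.022,   0.754,   0.656, 985.45 ],
       [  0.   ,   0.   ,   0.   ,   1.   ]])}
top {'K': array([[468.644,   0.   , 285.638],
       [  0.   , 468.644, 206.709],
       [  0.   ,   0.   ,   1.   ]]), 'k1': -0.03104287351336166, 'T': array([[   0.026,    0.998,   -0.06 ,  410.223],
       [  -1.   ,    0.026,    0.007,   10.152],
       [   0.009,    0.06 ,    0.998, 1374.992],
       [   0.   ,    0.   ,    0.   ,    1.   ]])}
[ 0.978  0.21  -0.    -0.001]
```

View pics/top0.png

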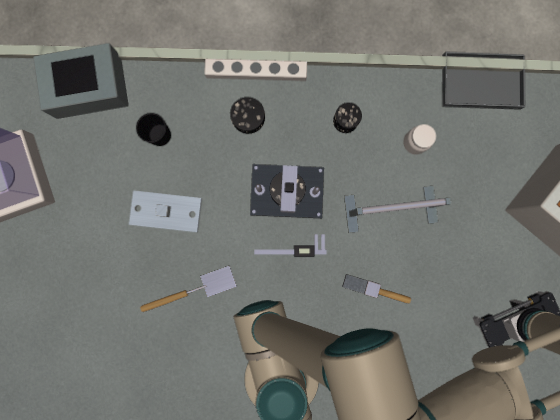

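View pics/side0.png

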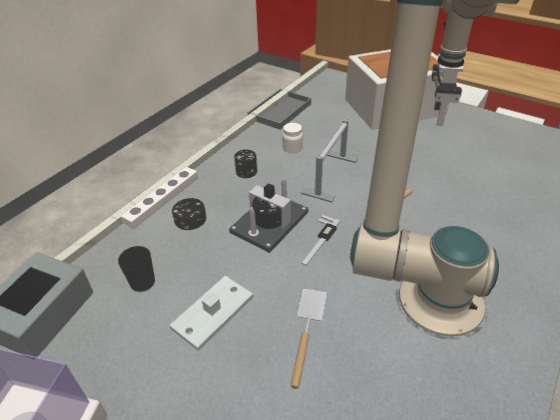

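```bash
python3 - <<'E'
import cv2,numpy as np
def mont(n,boxes,W,H,out):
    I=cv2.imread(f"pics/{n}0.png");M=np.zeros((H,W,3),np.uint8)
    for x,y,w,h,s,X,Y in boxes:
        c=cv2.resize(I[y:y+h,x:x+w],None,fx=s,fy=s,interpolation=cv2.INTER_CUBIC)
        for k in range(0,w,10): cv2.line(c,(k*s,0),(k*s,6),(0,255,255),1)
        for k in range(0,h,10): cv2.line(c,(0,k*s),(6,k*s),(0,255,255),1)
        M[Y:Y+h*s,X:X+w*s]=c
    cv2.imwrite(out,M)
mont("top",[(125,185,80,50,5,0,0),(245,160,80,60,5,400,0),(340,180,115,60,5,0,300)],800,600,"pics/topc.png")
mont("side",[(165,270,95,80,4,0,0),(225,175,90,75,4,400,0),(295,110,70,100,3,0,300)],800,600,"pics/sidec.png")
E
```

```text
(no output)
```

View pics/topc.png

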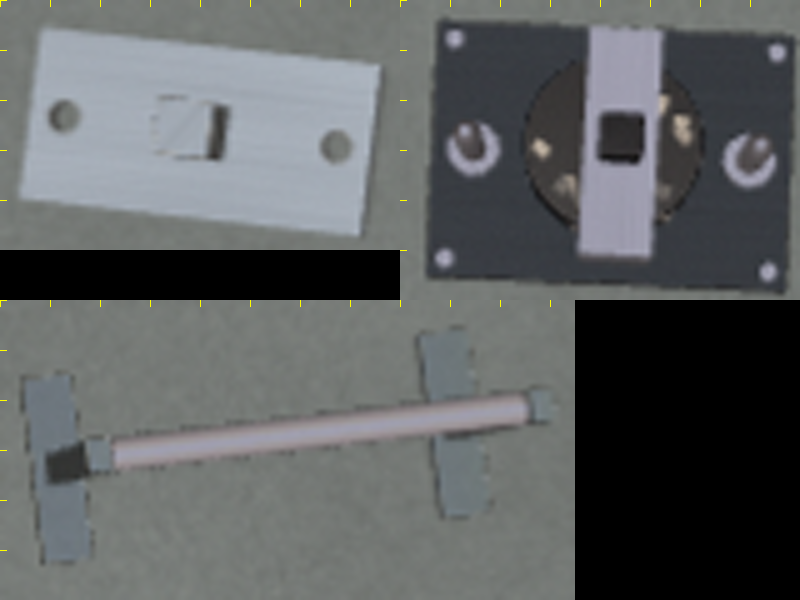

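View pics/sidec.png

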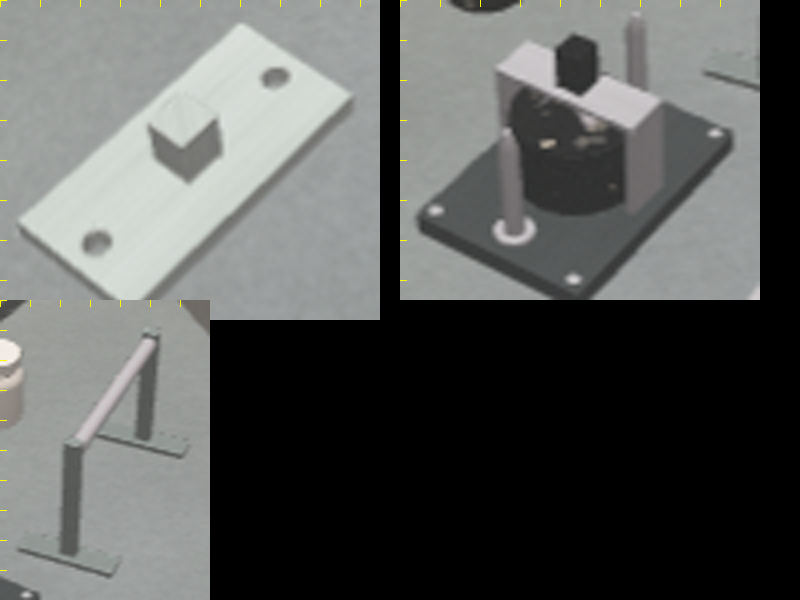

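```bash
cat > h.py <<'E'
from bench import r
import numpy as np, cv2
from scipy.optimize import least_squares
from scipy.spatial.transform import Rotation as R
np.set_printoptions(suppress=True,precision=2)
C={n:r.camera_info(n) for n in("top","side")}
def proj(n,P,d=np.zeros(6)):
    c=C[n];T=c["T"];p=(np.atleast_2d(P)-T[:3,3]-d[:3])@(R.from_rotvec(d[3:]).as_matrix()@T[:3,:3])
    s=np.c_[p[:,0],-p[:,1]]/-p[:,2:];s=s*(1+c["k1"]*(s**2).sum(1,keepdims=True))
    return s*c["K"][0,0]+c["K"][:2,2]
def loc(pose,P):
    x,y,t=pose[:3];P=np.atleast_2d(P).astype(float);c,s=np.cos(t),np.sin(t)
    return np.c_[x+c*P[:,0]-s*P[:,1],y+s*P[:,0]+c*P[:,1],P[:,2]]
def px(org,s,off,pts): return (np.array(pts,float)-off+.5)/s-.5+org
def fit(obs,x0,dpose=None):
    """obs: (obj,cam,localpts,pixels); x0: obj->pose guess; also small camera corrections unless given"""
    names=list(x0);k=3*len(names);cam=dpose is None
    D=lambda v:{"top":v[k:k+6],"side":v[k+6:k+12]} if cam else dpose
    def f(v):
        d=D(v)
        e=[(proj(n,loc(v[3*names.index(o):],P),d[n])-u).ravel()/.5 for o,n,P,u in obs]
        return np.concatenate(e+([v[k:]/np.tile([1.5]*3+[.002]*3,2)] if cam else []))
    s=least_squares(f,np.r_[np.concatenate([x0[o] for o in names]),np.zeros(12 if cam else 0)],loss="soft_l1",x_scale="jac")
    d=D(s.x)
    poses={o:s.x[3*i:3*i+3] for i,o in enumerate(names)}
    for o,n,P,u in obs: print(o,n,(proj(n,loc(poses[o],P),d[n])-u).round(1).tolist())
    return poses,d
def ori(a): return [np.cos(a/2),np.sin(a/2),0,0]
E
cat > fit0.py <<'E'
from h import *
import json
pt=lambda p:px([125,185],5,[0,0],p); jt=lambda p:px([245,160],5,[400,0],p); rt=lambda p:px([340,180],5,[0,300],p)
ps=lambda p:px([165,270],4,[0,0],p); js=lambda p:px([225,175],4,[400,0],p); rs=lambda p:px([295,110],3,[0,300],p)
obs=[("platen","top",[[50,100,16],[50,-100,16],[-50,-100,16],[-50,100,16],[0,80,16],[0,-80,16]],pt([[42,27],[381,66],[360,236],[20,199],[64,116],[336,148]])),
("platen","side",[[50,-100,16],[-50,-100,16],[50,100,16],[0,-80,16],[0,80,16]],ps([[240,23],[353,97],[20,225],[276,77],[97,242]])),
("jig","top",[[75,105,20],[75,-105,20],[-75,-105,20],[-75,105,20],[0,80,20],[0,-80,20],[0,80,120],[0,-80,120]],jt([[441,20],[795,38],[785,292],[428,278],[473,149],[750,160],[462,130],[763,147]])),
("jig","side",[[0,80,120],[0,80,20],[0,-80,120],[75,105,20]],js([[508,131],[514,230],[636,15],[418,218]])),
("yoke","top",[[62,20,105],[62,-20,105],[-62,-20,105],[-62,20,105],[12,12,141],[12,-12,141],[-12,-12,141],[-12,12,141]],jt([[590,27],[663,28],[653,258],[578,257],[600,112],[645,113],[643,163],[598,160]])),
("yoke","side",[[62,20,105],[62,-20,105],[-62,-20,105],[-62,20,105]],js([[496,68],[529,42],[663,100],[629,128]])),
("rail","top",[[0,111,150],[0,-111,150],[0,-118,155],[0,118,155]],rt([[113,454],[528,408],[541,405],[98,454]])),
("rail","side",[[0,118,155],[0,-118,155]],rs([[74,441],[152,332]])),]
P,d=fit(obs,{"platen":[400,350,-.1],"jig":[460,0,0],"yoke":[460,0,0],"rail":[400,-320,.1]})
for k,v in P.items(): print(k,v[:2],v[2].round(4))
print(d)
json.dump([{k:list(v) for k,v in P.items()},{k:list(v) for k,v in d.items()}],open("fit.json","w"))
E
python3 fit0.py
```

```text
platen top [[-0.2, 0.2], [0.0, -0.1], [0.1, 0.1], [-0.2, -0.1], [-0.0, 0.2], [0.1, -0.2]]
platen side [[0.4, -0.0], [0.0, -0.4], [-0.6, -0.6], [-0.1, 0.1], [0.0, 0.4]]
jig top [[-0.7, -0.1], [0.4, -0.4], [0.4, 0.2], [-0.7, -0.3], [0.2, 0.1], [-0.2, 0.4], [0.6, 0.3], [-0.2, -0.4]]
jig side [[-0.1, 0.3], [0.5, 0.9], [0.1, -0.1], [-0.6, -1.1]]
yoke top [[-0.0, 0.2], [-0.0, 0.7], [-0.2, -0.0], [0.1, -0.6], [0.0, -0.0], [0.1, 0.3], [0.1, -0.7], [-0.0, -0.6]]
yoke side [[-0.1, 0.2], [-0.2, -0.4], [0.3, 0.0], [0.9, 0.6]]
rail top [[-0.4, -0.0], [-0.2, -0.1], [0.4, 0.1], [0.3, 0.2]]
rail side [[-0.2, 0.1], [0.0, -0.4]]
platen [471.88 351.85] -0.0833
jig [539.85  -1.71] -0.0189
yoke [539.21  -5.7 ] -0.0242
rail [ 496.2  -308.21] 0.1367
{'top': array([ 0.41,  0.06,  0.45,  0.  , -0.  ,  0.  ]), 'side': array([-0.41, -0.06,  0.27, -0.  ,  0.  , -0.  ])}
```

```bash
python3 - <<'E'
from h import *
import json
P,d=json.load(open("fit.json"));x,y,t=P["yoke"]
r.set_gripper(56,30)
r.goto([x,y,230],ori(t))
r.move_straight([x,y,126],rate=90)
print(r.current_clock(),r.current_ee_pos(),r.current_force())
r.set_gripper(0,30); r.hold(.2)
print(r.current_gripper_width(),r.current_ee_pos(),r.current_force(),r.current_torque())
r.move_straight([x,y,215],rate=60)
r.move_straight([x,y,300],rate=120)
print(r.current_clock(),r.current_gripper_width(),r.current_force(),r.current_torque())
I=[cv2.resize(r.snapshot(n)[a:a+h,b:b+w],None,fx=4,fy=4,interpolation=cv2.INTER_CUBIC) for n,a,b,w,h in(("top",130,240,100,110),("side",130,220,100,120))]
cv2.imwrite("pics/lift.png",np.hstack([cv2.copyMakeBorder(I[0],0,40,0,0,0),I[1]]))
E
```

```text
4.3083 [539.73  -5.78 126.58] [-0.15 -0.57  0.12]
23.875293783821707 [539.24  -5.69 126.1 ] [0.17 0.1  1.86] [ 0.04  0.05 -0.06]
7.6 23.62693173650419 [-0.22  0.69 -3.83] [-0.01  0.04 -0.  ]
```

View pics/lift.png

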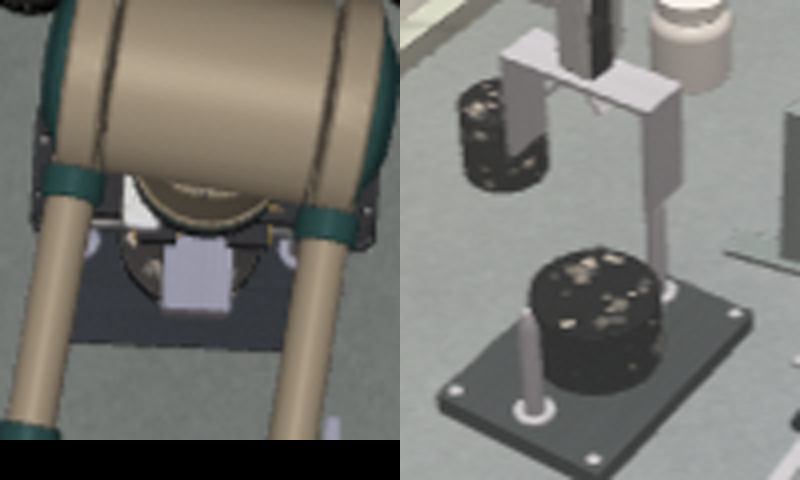

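```bash
python3 - <<'E'
from h import *
import json
P,d=json.load(open("fit.json"));x,y,t=P["rail"]
r.goto([x,y,300],ori(t))
r.move_straight([x,y,196],rate=90)
for z in np.arange(192,170,-2.):
    r.move_straight([x,y,z],rate=25)
    f=r.current_force(); print(z,r.current_ee_pos(),f,r.current_torque())
    if f[2]>6 or abs(f[:2]).max()>10: break
print(r.current_clock(),r.current_gripper_width())
I=r.snapshot("side")[80:220,285:385]
cv2.imwrite("pics/hang.png",cv2.resize(I,None,fx=4,fy=4,interpolation=cv2.INTER_CUBIC))
E
```

```text
192.0 [ 496.09 -308.13  191.92] [-0.06 -0.19 -4.31] [-0.01  0.02  0.01]
190.0 [ 496.12 -308.13  189.86] [-0.1  -0.32 -3.59] [ 0.02  0.01 -0.03]
188.0 [ 496.1  -308.13  187.82] [ 0.25  0.77 -3.75] [-0.01  0.05 -0.05]
186.0 [ 496.1  -308.15  185.84] [-0.02 -0.08 -3.55] [0.01 0.05 0.07]
184.0 [ 496.1  -308.13  183.83] [ 0.39  0.56 -2.93] [ 0.07  0.04 -0.02]
182.0 [ 496.1  -308.14  181.82] [ 0.78 -0.31 -3.78] [-0.    0.01  0.05]
180.0 [ 496.08 -308.13  179.84] [-0.35  0.16 -3.54] [ 0.04 -0.03  0.03]
178.0 [ 496.05 -308.13  177.8 ] [ 0.11 -0.83 -3.04] [ 0.07 -0.01 -0.01]
176.0 [ 496.37 -308.37  176.11] [-0.64  0.26 -3.2 ] [-0.03 -0.    0.02]
174.0 [ 496.4  -308.37  176.02] [-1.09  1.71  5.82] [0.3  0.32 0.01]
172.0 [ 496.4  -308.34  175.95] [-4.05  2.94 15.44] [0.68 0.78 0.03]
12.9833 23.58395234764923
```

View pics/hang.png

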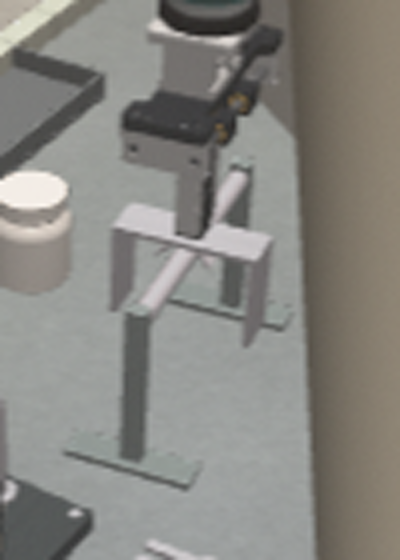

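```bash
python3 - <<'E'
from h import *
import json
P,d=json.load(open("fit.json"))
p=r.current_ee_pos(); r.move_straight([p[0],p[1],176],rate=20); print(r.current_force())
r.set_gripper(44); r.hold(.2); r.move_straight([p[0],p[1],250],rate=80)
x,y,t=P["platen"]
r.set_gripper(60)
r.goto([x,y,250],ori(t)); S=r.snapshot("side");T=r.snapshot("top")
cv2.imwrite("pics/sidefull1.png",S);cv2.imwrite("pics/topfull1.png",T)
r.move_straight([x,y,38],rate=110)
print(r.current_clock(),r.current_ee_pos(),r.current_force())
r.set_gripper(0,45); r.hold(.2)
print(r.current_gripper_width(),r.current_ee_pos(),r.current_force(),r.current_torque())
c=lambda I,a,b,w,h,s:cv2.resize(I[a:a+h,b:b+w],None,fx=s,fy=s,interpolation=cv2.INTER_CUBIC)
A=c(S,100,280,100,120,4);B=c(T,150,240,100,80,4)
A=cv2.copyMakeBorder(A,0,0,0,0,0);B=cv2.copyMakeBorder(B,0,160,0,0,0)
cv2.imwrite("pics/hung.png",np.hstack([A,B]))
E
```

```text
[-0.08  0.14  0.83]
20.1917 [472.26 352.07  38.58] [ 1.26 -0.2  -0.32]
31.60458573116099 [471.93 351.83  38.09] [-1.72 -0.02  0.43] [0.01 0.05 0.01]
```

View pics/hung.png

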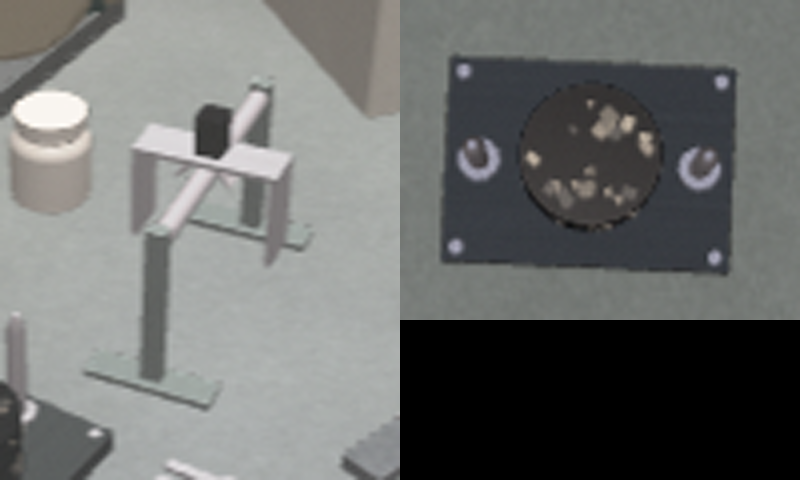

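```bash
cat >> fit0.py <<'E'
q=lambda p:px([240,150],4,[400,0],p)
obs.append(("jig","top",[[75,105,20],[75,-105,20],[-75,-105,20],[-75,105,20],[0,80,20],[0,-80,20],[0,80,120],[0,-80,120]],q([[449,55],[736,68],[728,273],[442,262],[479,159],[700,168],[471,146],[710,156]])))
obs.append(("core","top",[[0,0,80]],q([[590.5,154.5]])))
P,d=fit(obs,{k:v for k,v in P.items()}|{"core":[540,0,0]})
for k,v in P.items(): print(k,v[:2],v[2].round(4))
json.dump([{k:list(v) for k,v in P.items()},{k:list(v) for k,v in d.items()}],open("fit.json","w"))
E
python3 fit0.py|tail -7
python3 - <<'E'
from h import *
import json
P,d=json.load(open("fit.json"));p=r.current_ee_pos()
r.move_straight([p[0],p[1],70],rate=50); r.hold(.1)
print(r.current_gripper_width(),r.current_force(),r.current_torque())
r.move_straight([p[0],p[1],195],rate=120)
x,y,t=P["jig"]
r.goto([x,y,195],ori(t)); r.hold(.2)
print(r.current_clock(),r.current_force(),r.current_torque())
I=[cv2.resize(r.snapshot(n)[a:a+h,b:b+w],None,fx=4,fy=4,interpolation=cv2.INTER_CUBIC) for n,a,b,w,h in(("top",130,240,100,110),("side",150,220,100,110))]
cv2.imwrite("pics/over.png",np.hstack(I))
E
```

```text
jig top [[0.1, 0.2], [0.3, 0.0], [0.4, 0.2], [-0.6, -0.2], [-0.0, 0.2], [-0.2, 0.3], [0.2, -0.2], [-0.1, -0.2]]
core top [[0.0, -0.0]]
platen [471.69 351.84] -0.0834
jig [539.79  -1.63] -0.0162
yoke [539.02  -5.72] -0.0242
rail [ 496.   -308.23] 0.1366
core [540.98  -1.91] -1756.4743
31.700348521238126 [-0.06 -0.94 -5.41] [-0.01  0.08 -0.  ]
24.575 [ 0.29  0.38 -5.79] [0.06 0.04 0.04]
```

View pics/over.png

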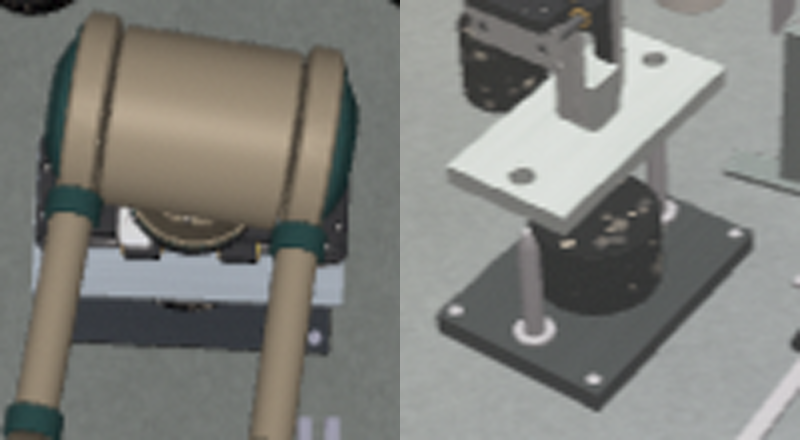

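```bash
cat > d.py <<'E'
from h import *
import json,sys
P,d=json.load(open("fit.json"));x,y,t=P["jig"]
u=px([220,150],4,[400,0],[[654,59],[523,177],[722,68],[448,170]])
pp,_=fit([("pl","side",[[0,-80,173],[0,80,173],[-50,-100,173],[50,100,173]],u)],{"pl":[x,y,t]},{"side":np.array(d["side"])})
print(pp,x,y,t)
r.move_straight([x,y,160],rate=60)
for z in np.arange(157,147,-2.):
    r.move_straight([x,y,z],rate=30); f=r.current_force(); print(z,r.current_ee_pos(),f,r.current_torque())
    if f[2]>-2 or abs(f[:2]).max()>6: break
E
python3 d.py
```

```text
pl side [[-0.4, 0.1], [0.1, 0.3], [0.6, -0.2], [-0.1, -0.2]]
{'pl': array([538.75,   1.32,   0.  ])} 539.7863705356424 -1.6261955817628593 -0.016217579599744115
157.0 [539.78  -1.65 157.09] [-0.42  0.29 -6.08] [ 0.02  0.05 -0.02]
155.0 [539.68  -1.6  154.92] [-0.47  0.54 -6.2 ] [0.06 0.02 0.03]
153.0 [539.63  -1.59 152.84] [ 0.22  0.42 -5.76] [-0.01  0.04 -0.01]
151.0 [539.66  -1.62 150.83] [-0.15 -0.59 -6.35] [ 0.02 -0.03  0.02]
149.0 [539.65  -1.6  148.81] [-0.44 -0.03 -6.03] [0.   0.04 0.06]
```

```bash
cat > e.py <<'E'
from h import *
import json
P,d=json.load(open("fit.json"));x,y,t=P["jig"]
c=np.array([x,y])
z=149.;base=-5.9
while z>114:
    z-=1.5
    r.move_straight([*c,z],ori(t),rate=25); f=np.array(r.current_force()); m=np.array(r.current_torque())
    print(z,c,r.current_ee_pos(),f,m)
    if f[2]-base>12 or abs(f[:2]).max()>15: break
    if abs(f[:2]).max()>1.5: c=c+np.clip(.1*f[:2],-.5,.5)
print(r.current_clock(),r.current_gripper_width())
E
python3 e.py
```

```text
147.5 [539.79  -1.63] [539.66  -1.59 147.38] [ 0.29 -0.62 -5.82] [0.05 0.03 0.03]
146.0 [539.79  -1.63] [539.66  -1.59 145.87] [ 0.59  0.08 -6.09] [ 0.02 -0.08 -0.02]
144.5 [539.79  -1.63] [539.69  -1.6  144.36] [ 0.06 -1.17 -6.48] [ 0.05 -0.01  0.02]
143.0 [539.79  -1.63] [539.69  -1.59 142.88] [ 0.44  0.39 -5.12] [ 0.01  0.06 -0.04]
141.5 [539.79  -1.63] [539.65  -1.61 141.38] [ 0.31 -0.94 -5.94] [-0.01  0.06  0.02]
140.0 [539.79  -1.63] [539.69  -1.62 139.9 ] [-0.36 -0.23 -6.29] [0.02 0.05 0.01]
138.5 [539.79  -1.63] [539.71  -1.61 138.37] [-0.35 -0.27 -5.35] [0.06 0.06 0.02]
137.0 [539.79  -1.63] [539.69  -1.64 136.89] [ 0.32  0.04 -5.55] [ 0.1   0.09 -0.  ]
135.5 [539.79  -1.63] [539.66  -1.61 135.37] [-0.03  0.66 -5.45] [0.05 0.05 0.01]
134.0 [539.79  -1.63] [539.64  -1.61 133.84] [ 0.07  0.61 -4.8 ] [0.03 0.04 0.03]
132.5 [539.79  -1.63] [539.68  -1.62 132.38] [-0.22  0.99 -6.72] [ 0.06  0.04 -0.05]
131.0 [539.79  -1.63] [539.66  -1.61 130.85] [ 0.38  0.82 -6.02] [-0.    0.03 -0.  ]
129.5 [539.79  -1.63] [539.67  -1.6  129.37] [ 1.11  1.35 -5.9 ] [ 0.07  0.02 -0.01]
128.0 [539.79  -1.63] [539.69  -1.6  127.91] [ 1.55  0.02 -5.87] [0.06 0.06 0.03]
126.5 [539.94  -1.62] [539.84  -1.59 126.4 ] [ 0.4  -0.15 -5.95] [-0.02  0.04 -0.03]
125.0 [539.94  -1.62] [539.83  -1.6  124.85] [-0.38  0.24 -5.49] [-0.06  0.07 -0.  ]
123.5 [539.94  -1.62] [539.83  -1.61 123.38] [-1.01  0.19 -6.18] [-0.01  0.03  0.03]
122.0 [539.94  -1.62] [539.85  -1.62 121.89] [ 0.06  0.69 -4.79] [-0.02 -0.03  0.04]
120.5 [539.94  -1.62] [539.83  -1.63 120.4 ] [-0.57  0.16 -6.04] [ 0.02  0.07 -0.02]
119.0 [539.94  -1.62] [539.85  -1.61 118.88] [ 0.18  0.45 -5.97] [-0.01  0.03  0.03]
117.5 [539.94  -1.62] [540.38  -1.67 118.09] [-0.14  0.78 -1.21] [0.08 0.15 0.02]
116.0 [539.94  -1.62] [540.39  -1.66 118.04] [-2.86 -0.37  7.69] [ 0.11  0.76 -0.06]
32.1583 31.670042502757664
```

```bash
python3 - <<'E'
from h import *
p=r.current_ee_pos(); r.move_straight([p[0]-.1,p[1],117.6],rate=20); r.hold(.2); print(r.current_force())
r.set_gripper(50); r.hold(.2); r.move_straight([p[0],p[1],230],rate=80)
r.goto([300,300,280],ori(0)); print(r.current_clock(),r.current_force())
S=r.snapshot("side");T=r.snapshot("top")
c=lambda I,a,b,w,h,s:cv2.resize(I[a:a+h,b:b+w],None,fx=s,fy=s,interpolation=cv2.INTER_CUBIC)
cv2.imwrite("pics/end.png",np.hstack([c(S,100,220,160,150,3),c(T,110,230,100,150,3)]))
E
```

```text
[-1.23  1.32  2.97]
36.325 [0.38 0.44 0.03]
```

View pics/end.png

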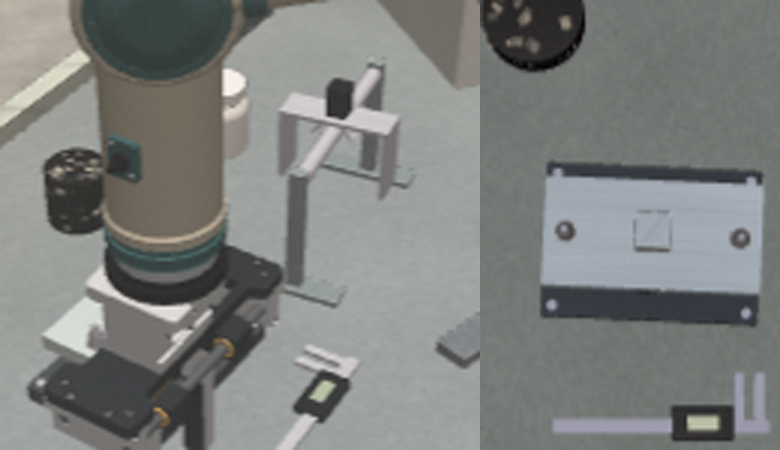

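The platen lies on the core with both pins through its holes (around (565,230) and (740,238)), and the yoke hangs level on the rail, so I am handing in.

```bash
python3 -c "
from bench import r
print(r.finish_job())"
```

```text
the job is handed in; nothing more can be done
None
```

The yoke hangs fully home on the rail and the platen lies flat on the core over both pins; the last reading before hand-in was 36.3 s of the 66 s allowed, and the hand-in gave no verdict.

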